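Clear the games board into its tray

ROBOT

A 6-joint arm with a two-finger parallel gripper is mounted at the origin on the work surface. World frame = base frame: x ahead of the robot, y to its left, z up, the work surface at z = 0. Lengths are in m, angles in rad, forces in N, time in s.
With the tool pointing down it reaches from about 0.35 to 0.85 m from the base axis. Payload 8.1 kg.
Tool frame: the origin (TCP) lies on the centre line of the jaws, within the pads' length; the fingertips stand 17 mm ahead of it and the grasp point (between the pads) lies 2 mm behind it; z points along the fingers, y is the line along which they close (so a half turn about z gives the same grasp; the last joint's range is limited). The gripper opens to 93 mm and grips with 3 to 60 N. Pads are 15 mm wide; open, the fingers measure 128 mm over their backs; the gripper's body (75 mm by 188 mm) begins 65 mm behind the grasp point.
Start: joints at [1.092, 0.13, 1.488, -0, 1.523, -0.085], TCP at [0.23, 0.554, 0.236] pointing down, gripper open.
Joint ranges: [-2.96, 2.96], [-0.89, 2.26], [0.02, 2.5], [-1.34, 4.48], [0, 2.73], [-2.66, 2.66]. Speed limits (rad/s): [2.39, 2.39, 2.79, 3.14, 3.14, 3.14].

INTERFACE

Orientations are given as a rotation vector (axis times angle).
In Python, from plant import telemetry, viewer, order gives the robot as it stands.
- The arm moves only by the tool send_rows, never from a script. Its argument "plan" is a list that holds one entry, the list of rows, each a list of 5 numbers: the closure, from -1 (fully open) to 1 (shut), then the shift along the world's x, y, z normalised to -1 to 1, where 1 is 0.2 m, then the turn about the world's z normalised to -1 to 1, where 1 is 60 degrees. A call has 1 to 20 rows; each row is the pose to reach, as a shift and turn from the pose commanded when the call began; what a row does not reach only later rows make up. A row lasts 1/12 s, in which the tool goes at most 41.7 mm and 7.16 degrees, less where a joint would pass 70% of its speed; a pose out of reach is approached as far as the arm can. A call with a number of a shift or a turn outside -1 to 1 is refused whole. A call with a gripper value outside its range is refused whole. The fingers move at their own pace and stop on an object; "force" is the grip in N (left out, the last holds). Time passes only in rows, so rows that repeat a pose let the fingers close. It gives the time, the measured TCP pose, the force, the opening and the grip force at its end, in the units of the state.
- telemetry.read_state(): the state, without advancing time (a new reading comes with each control period).
- viewer.read_camera(name): name is "side" or "top" or "wrist"; returns (picture, depth): 420x560x3 uint8, blue, green, red; 420x560 float32, m along the optical axis (not along the pixel's ray), 0 where there is no reading.
- viewer.calibration(name): a dict with "camera_matrix" (3x3 intrinsics, pixels), "dist_coeffs" ([k1, k2, p1, p2, k3] as OpenCV has them; the pictures are not rectified), "extrinsics" (4x4, takes a point from camera to world coordinates); the wrist camera has in their place "hand_eye" (4x4, takes a point from camera to tool coordinates, whose origin is the TCP and whose axes are the flange's). Camera axes: x right, y up, looking along -z (the intrinsics and any distortion apply to the point x, -y, -z); pixel columns grow to the right and rows downward; lengths in m; the calibration is good to about 2 mm. A picture is of the moment at which its call begins: read the wrist's pose just before it. calibration takes no time and is no camera call.
- order.close_job(): hands the job in; it is judged then, once.
The state is a dict: "t": time; "q": joint angles; "dq": joint speeds; "joint_torque": joint torques, N m; "tool_pos": TCP position; "orientation": TCP orientation; "force": force on the tool from outside, world axes, zero at the start; "wrist_torque": the same for the moment, N m; "opening": finger opening in m; "gripper_force": force on a finger pad.
Only numpy, scipy, OpenCV 4.12 (cv2) and the standard library are available. Lean on these libraries where they do the work, as an engineer would, in place of code of your own. Each camera call takes 0.05 s, during which the arm holds its last target. There are 200 camera calls.

TASK

The game is over: sweep all four flat stone counters off the games board into the open wooden tray standing against its edge, pushing them across the board with your fingertips and without picking any up. Leave the little pebble stack and the candle cup standing where they are on the board, and leave the mug alone.

Things in the scene. Friction and masses are not known exactly. Their poses are not given: they have to be found in the camera images.
- board: games board: fixed rectangular wooden slab, 240 mm along its x, 250 mm along its y, 30 mm high, flat top without rim, thin inlaid lines that are level with the top. Origin: centre of its underside, on the table. The tray stands against either its +y or its -y edge.
- tray: fixed open tray of pale plywood, outside 240 mm along x, 100 mm along y, 28 mm high (its rim is 2 mm lower than the board's top), walls 4 mm, inner floor 4 mm above the table. One long wall touches the board's +y or -y edge (it may be either); its axes are parallel to the board's. Origin: centre of its underside, 175 mm from the board's centre.
- book: fixed closed paperback lying on the table at the board's other side edge, across the board from the tray, 200 x 96 x 20 mm, parallel to the board. Origin: centre of its underside.
- counter1: flat round disc of polished pale stone, 34 mm across, 10 mm thick, about 22 g (varies), lying flat on the games board and free to slide or spin (several look alike). Origin: centre of its underside; z axis up. It lies in the strip near the robot (board x -95 to -75 mm).
- counter2: flat round disc of polished pale stone, 34 mm across, 10 mm thick, about 22 g (varies), lying flat on the games board and free to slide or spin (several look alike). Origin: centre of its underside; z axis up. It lies between the pebble stack and the candle cup, near the middle of the board; one of them stands between it and the tray, so it must first be pushed along the board's x, out of the gap.
- counter3: flat round disc of polished pale stone, 34 mm across, 10 mm thick, about 22 g (varies), lying flat on the games board and free to slide or spin (several look alike). Origin: centre of its underside; z axis up. It lies in the strip far from the robot (board x 58 to 92 mm).
- counter4: flat round disc of polished pale stone, 34 mm across, 10 mm thick, about 22 g (varies), lying flat on the games board and free to slide or spin (several look alike). Origin: centre of its underside; z axis up. It lies in the strip far from the robot (board x 58 to 92 mm).
- stack: ornament of three rounded pebbles piled on a round wooden foot, one loose piece, 40 mm across, 56 mm tall, 150 g, standing on the board near its middle line (board x about -20 to 0 mm, 70 to 90 mm to one side in y). Not to be moved. Origin: centre of its underside.
- candle: small grey stone candle cup (open, empty), loose, 42 mm across, 50 mm tall, 130 g, standing on the board on the other side of its middle from the pebble stack. Not to be moved. Origin: centre of its underside.
- mug: white mug, loose, 80 mm across, 90 mm tall, 300 g, on the table to the robot's right of the board. Not to be moved. Origin: centre of its underside.
There are look-alikes about, which are no part of the job. Leave any orange look-alike of the counter3 alone.

How it is judged:
At the end, for the whole second after the job is handed in: All four counters lie at rest inside the tray: the centre of each counter's underside is between the tray's inner walls and below its rim (lying flat, overlapping or leaning all count). The pebble stack, the candle cup and the mug stand upright (within 0.2 rad) within 25 mm of where they began (x of counter1 in the frame of tray between -0.116 and 0.116 m and y of counter1 in the frame of tray between -0.046 and 0.046 m and z of each of counter1, counter2, counter3, counter4 in the frame of tray below 0.028 m and linear speed of each of counter1, counter2, counter3, counter4 below 0.02 m/s and x of counter2 in the frame of tray between -0.116 and 0.116 m and y of counter2 in the frame of tray between -0.046 and 0.046 m and x of counter3 in the frame of tray between -0.116 and 0.116 m and y of counter3 in the frame of tray between -0.046 and 0.046 m and x of counter4 in the frame of tray between -0.116 and 0.116 m and y of counter4 in the frame of tray between -0.046 and 0.046 m and angle between each of stack, candle, mug's own z axis and vertical below 0.2 rad and distance of each of stack, candle, mug from where it was at the start of the episode below 0.025 m); the robot touches nothing.
It fails at once if a counter is picked up: its underside's centre rises more than 25 mm above the board's top (height (world z) of any of counter1, counter2, counter3, counter4 above 0.055 m).
It fails at once if the pebble stack, the candle cup or the mug is tipped (over 0.5 rad), pushed more than 25 mm or lifted (angle between any of stack, candle, mug's own z axis and vertical above 0.5 rad or distance of any of stack, candle, mug from where it was at the start of the episode above 0.025 m).
It also fails if it takes over 64 s, if anything falls off the work surface, if the arm or the gripper's body presses on something with over 40 N, if the wrist force passes 120 N, or if a joint passes its speed limit or range.

## Working session

There is one attempt and no reset: what is moved stays moved. The work goes in short steps, Python scripts to look and compute and a tool call to move; the robot and the scene stay as the last step left them, time stands still between calls to the robot, and variables do not carry over. Pictures are saved under pics/ and viewed, at most 10 in all, crops included, and the job is handed in when it is done.

Besides the shell and the picture viewer there is one more tool, called after "Emit:" as a command line: name --argument value ..., lists and objects as JSON in quotes. send_rows: Moves the arm, as the interface text tells. Scaled input: -1 to 1 covers 0.2 m each way for a shift and 60 degrees each way for a turn. Its arguments: {"type":"object","properties":{"plan":{"type":"array"},"force":{"type":"number"}},"required":["plan"]}

```bash
mkdir -p pics
cat > h.py <<'E'
import numpy as np, cv2
from plant import telemetry, viewer, order
def ray(name,uv,z):
    c=viewer.calibration(name);K=np.array(c["camera_matrix"]);d=np.array(c["dist_coeffs"]);T=np.array(c["extrinsics"])
    n=cv2.undistortPoints(np.array(uv,float).reshape(-1,1,2),K,d)[:,0]
    v=np.c_[n[:,0],-n[:,1],-np.ones(len(n))]@T[:3,:3].T
    o=T[:3,3]; return o+v*((z-o[2])/v[:,2])[:,None]
E
python3 - <<'E'
from h import *
for n in("top","side"):
    p,d=viewer.read_camera(n); cv2.imwrite(f"pics/{n}0.png",p); np.save(f"pics/{n}0d.npy",d)
    c=viewer.calibration(n);print(n,np.round(c["extrinsics"],3).tolist())
s=telemetry.read_state();print(s["t"],s["tool_pos"],s["orientation"],s["opening"])
E
```

```text
top [[0.022, 0.981, -0.194, 0.384], [-1.0, 0.02, -0.011, -0.115], [-0.007, 0.195, 0.981, 1.24], [0.0, 0.0, 0.0, 1.0]]
side [[-0.904, 0.237, -0.355, 0.31], [-0.426, -0.455, 0.782, 0.51], [0.023, 0.859, 0.512, 0.477], [0.0, 0.0, 0.0, 1.0]]
0.1 [0.22995976 0.55366215 0.23470834] [-6.14467952e-01 -3.08044922e+00  2.50738624e-03] 0.09288680682216117
```

View pics/top0.png

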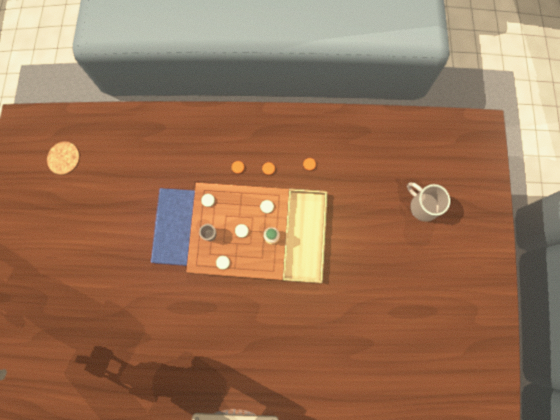

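View pics/side0.png

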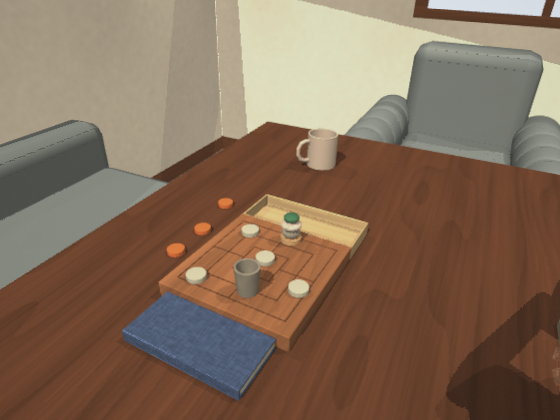

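The top view shows the pale counters at (208,200) and (267,207) (far strip), (242,231) (middle) and (223,263) (near). The candle is at (207,232), the stack at (272,236), the tray on the right (-y), and the mug at (430,203). The possible confusions are the orange discs at (238,167), (268,168) and (309,164), which lie on the table and stay there, and the pale rim or plate at (63,158). I'll measure next and check the choice in a close crop.

Run:
```python
from h import *
p=cv2.imread("pics/top0.png"); q=cv2.imread("pics/side0.png")
cv2.imwrite("pics/crop.png",cv2.resize(p[175:290,145:335],None,fx=4,fy=4,interpolation=cv2.INTER_CUBIC))
def blobs(im,roi,lo,hi,amin,n,z):
    x0,y0,x1,y1=roi; h=cv2.cvtColor(im,cv2.COLOR_BGR2HSV); m=np.zeros(h.shape[:2],np.uint8)
    m[y0:y1,x0:x1]=cv2.inRange(h,lo,hi)[y0:y1,x0:x1]
    k,l,s,c=cv2.connectedComponentsWithStats(m)
    for i in range(1,k):
        if s[i,4]>amin: print(n,s[i].tolist(),c[i].round(1),ray(n,[c[i]],z).round(4)[0])
blobs(p,(190,180,286,278),(0,0,140),(60,90,255),40,"top",.04)
blobs(q,(160,200,340,310),(0,0,140),(60,90,255),40,"side",.04)
h=cv2.cvtColor(p,cv2.COLOR_BGR2HSV)
m=cv2.inRange(h,(3,100,120),(14,220,255)); m[:180]=0;m[285:]=0;m[:,:180]=0;m[:,295:]=0
m=cv2.morphologyEx(m,cv2.MORPH_CLOSE,np.ones((15,15))); 
c=max(cv2.findContours(m,0,2)[0],key=cv2.contourArea); r=cv2.minAreaRect(c); b=cv2.boxPoints(r);print("board",r,ray("top",b,.03).round(4).tolist())
m=cv2.inRange(h,(18,40,140),(35,200,255)); m[:185]=0;m[285:]=0;m[:,:280]=0;m[:,335:]=0
c=max(cv2.findContours(m,0,2)[0],key=cv2.contourArea); r=cv2.minAreaRect(c); b=cv2.boxPoints(r);print("tray",r,ray("top",b,.028).round(4).tolist())
# tops: candle rim z=.08, stack top z=.086
print("candle",ray("top",[[207,232]],.08)); print("stack",ray("top",[[272,235]],.075))
d=np.load("pics/top0d.npy"); print([float(d[y,x]) for x,y in((242,231),(207,232),(272,235))])
```

```text
top [201, 194, 14, 13, 140] [207.6 199.9] [0.6541 0.0881 0.04  ]
top [260, 200, 14, 13, 138] [266.6 206.2] [ 0.6404 -0.0669  0.04  ]
top [200, 224, 16, 16, 91] [208.4 232.4] [0.5681 0.0816 0.04  ]
top [235, 224, 13, 14, 143] [241.1 230.2] [ 0.5756 -0.0029  0.04  ]
top [264, 228, 15, 15, 176] [270.7 234.8] [ 0.5655 -0.0795  0.04  ]
top [216, 256, 14, 13, 149] [222.4 262.1] [0.4924 0.0419 0.04  ]
side [281, 219, 21, 18, 205] [289.8 227.5] [ 0.5738 -0.1038  0.04  ]
side [241, 224, 18, 14, 191] [249.5 230.1] [ 0.638  -0.0605  0.04  ]
side [234, 250, 41, 26, 408] [257.6 261.7] [0.5785 0.0177 0.04  ]
side [186, 267, 21, 17, 276] [195.3 274.8] [0.652  0.0935 0.04  ]
side [288, 279, 22, 19, 317] [297.9 287.9] [0.491  0.0476 0.04  ]
board ((237.0, 232.0), (104.0, 114.0), 90.0) [[0.7094, 0.1671, 0.03], [0.7148, -0.1372, 0.03], [0.4415, -0.1416, 0.03], [0.4341, 0.1504, 0.03]]
tray ((305.3467712402344, 235.47219848632812), (40.04281234741211, 92.26360321044922), 3.9451863765716553) [[0.4509, -0.1114, 0.028], [0.693, -0.1231, 0.028], [0.6877, -0.2289, 0.028], [0.4458, -0.2134, 0.028]]
candle [[0.56293131 0.07853692 0.08      ]]
stack [[ 0.55965796 -0.0837916   0.075     ]]
[1.2167471647262573, 1.221266269683838, 1.1707700490951538]
```

View pics/crop.png

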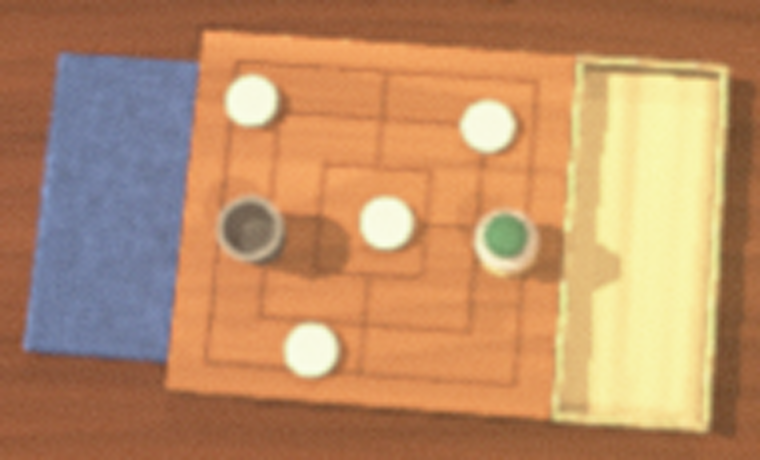

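The crop confirms four pale discs on the board: three in the top half (two of them far) and one near. The board and tray are yawed about -3.2°. My plan uses the fingers 16 mm apart as a cradle. I'll push counter2 along +x first, then sweep each counter toward -y.

Emit:
send_rows --plan '[[[0.65,0.5067,-0.92,0,0.323],[0.65,0.5067,-0.92,0,0.323],[0.65,0.5067,-0.92,0,0.323],[0.65,0.5067,-0.92,0,0.323],[0.65,0.5067,-0.92,0,0.323],[0.65,0.5067,-0.92,0,0.323],[0.65,0.5067,-0.92,0,0.323]]]'

```text
t: 0.68
tool_pos: [0.3326, 0.3681, 0.2354]
orientation: [-0.094, -3.14, 0.0]
force: [0.3, 0.5, 0.5]
opening: 0.0504
gripper_force: 0.0
```

Emit:
send_rows --plan '[[[0.65,0.5067,-0.92,0,0],[0.65,0.5067,-0.92,0,0],[0.65,0.5067,-0.92,0,0],[0.65,0.5067,-0.92,0,0],[0.65,0.5067,-0.92,0,0],[0.65,0.5067,-0.92,0,0]]]'

```text
t: 1.18
tool_pos: [0.4353, 0.1818, 0.2355]
orientation: [0.094, 3.139, -0.003]
force: [0.8, 0.5, 0.8]
opening: 0.017
gripper_force: 0.0
```

Emit:
send_rows --plan '[[[0.65,0.5067,-0.92,0,0],[0.65,0.5067,-0.92,0,0],[0.65,0.5067,-0.92,0,0],[0.65,0.5067,-0.92,0,0],[0.65,0.5067,-0.92,0,0],[0.65,0.5067,-0.92,0,0],[0.65,0.5067,-0.92,-0.4,0],[0.65,0.5067,-0.92,-0.4,0],[0.65,0.5067,-0.92,-0.4,0]]]'

```text
t: 1.93
tool_pos: [0.5293, 0.004, 0.1471]
orientation: [-0.086, -3.127, -0.002]
force: [-1.4, -0.4, -2.4]
opening: 0.0159
gripper_force: 0.0
```

Emit:
send_rows --plan '[[[0.65,0,0,-0.2,0],[0.65,0,0,-0.35,0],[0.65,0,0,-0.45,0],[0.65,0,0,-0.505,0],[0.65,0,0,-0.52,0],[0.65,0,0,-0.52,0],[0.65,0,0,-0.52,0]]]'

```text
t: 2.52
tool_pos: [0.5357, 0.0025, 0.0537]
orientation: [0.086, 3.138, -0.0]
force: [1.2, -0.2, -0.3]
opening: 0.0163
gripper_force: 0.0
```

Run:
```python
from h import *
p,_=viewer.read_camera("side");s=telemetry.read_state();print(s["tool_pos"],s["force"])
cv2.imwrite("pics/s1.png",cv2.resize(p[180:360,120:380],None,fx=3,fy=3));
```

```text
[0.53591407 0.00228327 0.05391494] [ 0.10529296 -0.47564922 -0.29786083]
```

View pics/s1.png

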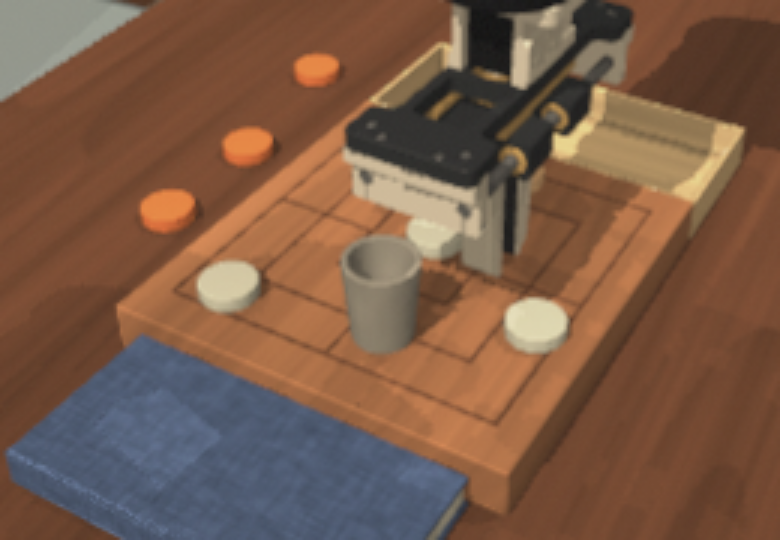

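The fingers sit behind (robot side of) counter2 at crop (430,235), clear of the candle and the stack. Next I push it along +x.

Emit:
send_rows --plan '[[[0.65,0,0,-0.015,0],[0.65,0.04,-0.002,-0.015,0],[0.65,0.08,-0.004,-0.015,0],[0.65,0.12,-0.007,-0.015,0],[0.65,0.16,-0.009,-0.015,0],[0.65,0.2,-0.011,-0.015,0],[0.65,0.24,-0.013,-0.015,0],[0.65,0.28,-0.016,-0.015,0],[0.65,0.32,-0.018,-0.015,0],[0.65,0.36,-0.02,-0.015,0],[0.65,0.385,-0.022,-0.015,0],[0.65,0.395,-0.022,-0.015,0],[0.65,0.395,-0.022,-0.015,0],[0.65,0.3,-0.016,-0.015,0],[0.65,0.3,-0.016,0.15,0],[0.65,0.3,-0.016,0.35,0],[0.65,0.3,-0.016,0.35,0]]]'

```text
t: 3.98
tool_pos: [0.598, -0.0014, 0.1298]
orientation: [0.087, 3.13, -0.001]
force: [1.2, 0.9, 2.9]
opening: 0.0162
gripper_force: 0.0
```

```bash
cat > loc.py <<'E'
from h import *
import sys
for n,roi in(("top",(185,175,330,285)),("side",(150,180,380,320))):
    p,_=viewer.read_camera(n); cv2.imwrite(f"pics/{sys.argv[1]}_{n}.png",p)
    x0,y0,x1,y1=roi; h=cv2.cvtColor(p,cv2.COLOR_BGR2HSV); m=np.zeros(h.shape[:2],np.uint8)
    m[y0:y1,x0:x1]=cv2.inRange(h,(0,0,120),(60,90,255))[y0:y1,x0:x1]
    k,l,s,c=cv2.connectedComponentsWithStats(m)
    for i in range(1,k):
        if s[i,4]>40: print(n,s[i,2:].tolist(),c[i].round(1),ray(n,[c[i]],.04).round(4)[0])
s=telemetry.read_state();print(s["t"],s["tool_pos"],s["force"])
E
python3 loc.py a
```

```text
top [75, 110, 4035] [224.4 218.6] [0.6053 0.0416 0.04  ]
top [6, 26, 88] [298.5 208.2] [ 0.6367 -0.1499  0.04  ]
top [18, 27, 413] [312.2 208. ] [ 0.6378 -0.1853  0.04  ]
top [16, 17, 175] [208.  232.3] [0.5683 0.0827 0.04  ]
top [15, 17, 170] [271.1 234.7] [ 0.5656 -0.0805  0.04  ]
top [25, 33, 603] [305.6 261.8] [ 0.4978 -0.1698  0.04  ]
side [17, 15, 150] [155.8 185.5] [ 0.9137 -0.1223  0.04  ]
side [60, 58, 1160] [234.2 201.4] [ 0.7202 -0.1415  0.04  ]
side [5, 32, 94] [262.5 201.5] [ 0.667  -0.1688  0.04  ]
side [21, 12, 161] [291.3 225.7] [ 0.5738 -0.1109  0.04  ]
side [20, 15, 230] [234.4 248.7] [0.6327 0.0034 0.04  ]
side [27, 40, 666] [245.5 276.1] [0.5781 0.0597 0.04  ]
side [21, 17, 285] [195.6 274.9] [0.6515 0.0935 0.04  ]
side [22, 19, 326] [298.1 288.1] [0.4904 0.0478 0.04  ]
4.0833 [ 0.59596456 -0.00122031  0.12461152] [-0.19829759  0.70645819 -0.89206569]
```

Emit:
send_rows --plan '[[[0.65,0.23,-0.155,0,-1],[0.65,0.23,-0.155,0,-1],[0.65,0.23,-0.155,0,-1],[0.65,0.23,-0.155,0,-1],[0.65,0.23,-0.155,0,-1],[0.65,0.23,-0.155,0,-1],[0.65,0.23,-0.155,0,-1],[0.65,0.23,-0.155,0,-1],[0.65,0.23,-0.155,0,-1],[0.65,0.23,-0.155,0,-1]]]'

```text
t: 4.92
tool_pos: [0.6392, -0.032, 0.1199]
orientation: [-1.648, -2.672, 0.002]
force: [-0.6, -0.3, -0.5]
opening: 0.0161
gripper_force: 0.0
```

Emit:
send_rows --plan '[[[0.65,0,0,0,-0.5],[0.65,0,0,0,-0.5],[0.65,0,0,0,-0.5],[0.65,0,0,0,-0.5],[0.65,0,0,0,-0.5],[0.65,0,0,0,-0.5],[0.65,0,0,0,-0.5],[0.65,0,0,-0.15,-0.5],[0.65,0,0,-0.25,-0.5],[0.65,0,0,-0.25,-0.5],[0.65,0,0,-0.25,-0.5]]]'

```text
t: 5.83
tool_pos: [0.6387, -0.0319, 0.0701]
orientation: [-2.277, -2.16, 0.004]
force: [-0.3, 1.0, 0.2]
opening: 0.0163
gripper_force: 0.0
```

Run:
```python
from h import *
p,_=viewer.read_camera("side");s=telemetry.read_state();print(s["t"],s["tool_pos"],s["orientation"],s["force"])
cv2.imwrite("pics/s2.png",cv2.resize(p[160:340,120:380],None,fx=3,fy=3));
```

```text
5.8833 [ 0.6401317  -0.0321146   0.07193921] [-2.27996382e+00 -2.16070825e+00  5.66454932e-04] [ 0.19225913 -0.24100628  0.46948286]
```

View pics/s2.png

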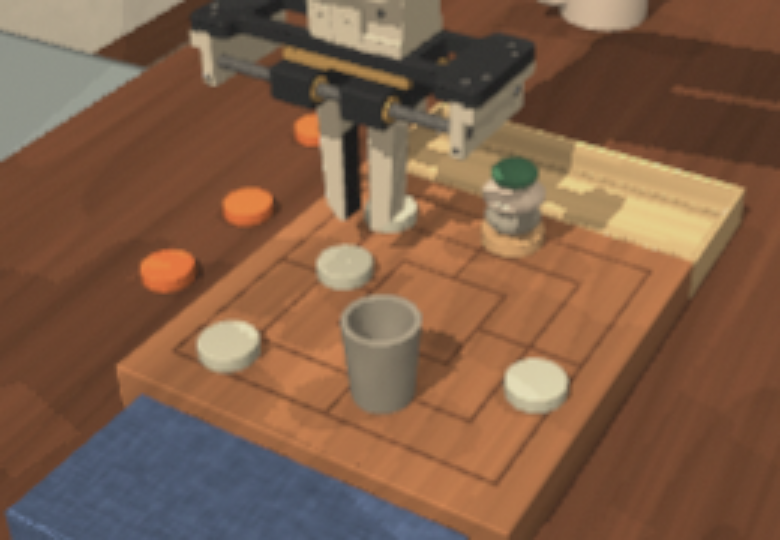

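Counter2 now sits in the far strip at crop (345,267), and the fingers are between it and counter4 at (398,213). Next I lower and sweep counter4 into the tray.

Emit:
send_rows --plan '[[[0.65,0,0,-0.1,0],[0.65,0,0,-0.115,0],[0.65,0,0,-0.115,0],[0.65,-0.002,-0.05,-0.115,0],[0.65,-0.005,-0.1,-0.115,0],[0.65,-0.007,-0.15,-0.115,0],[0.65,-0.01,-0.2,-0.115,0],[0.65,-0.013,-0.25,-0.115,0],[0.65,-0.016,-0.3,-0.115,0],[0.65,-0.018,-0.35,-0.115,0],[0.65,-0.02,-0.4,-0.115,0],[0.65,-0.023,-0.45,-0.115,0],[0.65,-0.025,-0.5,-0.115,0],[0.65,-0.028,-0.55,-0.115,0],[0.65,-0.028,-0.55,-0.115,0],[0.65,-0.028,-0.55,0.05,0],[0.65,-0.028,-0.55,0.2,0],[0.65,-0.028,-0.4,0.25,0]]]'

```text
t: 7.38
tool_pos: [0.6369, -0.1175, 0.127]
orientation: [2.281, 2.149, 0.003]
force: [1.9, -0.6, 0.3]
opening: 0.0162
gripper_force: 0.0
```

```bash
python3 loc.py b
python3 - <<'E'
import cv2
p=cv2.imread("pics/b_side.png");cv2.imwrite("pics/s3.png",cv2.resize(p[160:340,120:380],None,fx=3,fy=3))
E
```

```text
top [122, 110, 8132] [264.3 234.3] [ 0.5664 -0.0629  0.04  ]
top [14, 13, 135] [207.5 199.9] [0.654  0.0882 0.04  ]
top [15, 13, 136] [270.5 236.3] [ 0.5615 -0.079   0.04  ]
side [17, 15, 150] [155.8 185.5] [ 0.9137 -0.1223  0.04  ]
side [11, 11, 85] [267.9 184. ] [ 0.6937 -0.2465  0.04  ]
side [35, 28, 431] [284.2 223.7] [ 0.5891 -0.1112  0.04  ]
side [20, 16, 233] [234.4 248.6] [0.6328 0.0033 0.04  ]
side [26, 39, 654] [245.6 276.3] [0.5778 0.06   0.04  ]
side [21, 17, 285] [195.6 274.9] [0.6515 0.0935 0.04  ]
side [22, 19, 326] [298.1 288.1] [0.4904 0.0478 0.04  ]
7.4833 [ 0.63692634 -0.11043097  0.12557933] [0.01740793 0.37023094 0.24926024]
```

View pics/s3.png

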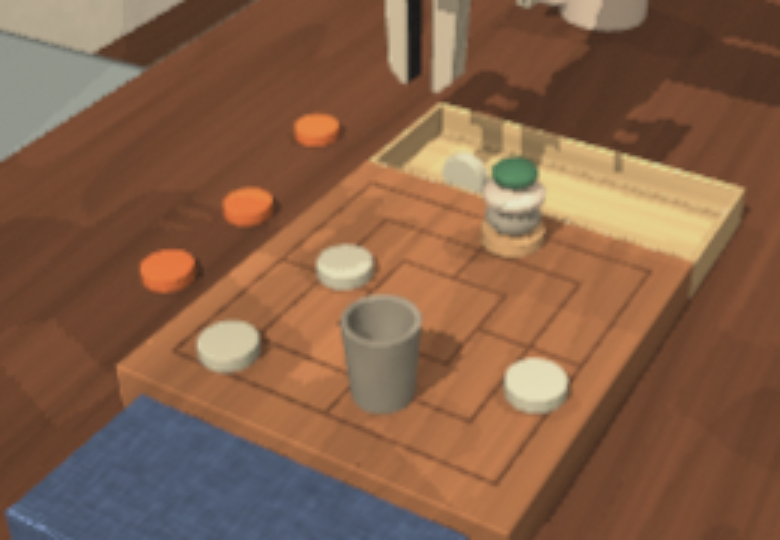

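Counter4 is in the tray, leaning at crop (462,173), and nothing else has moved. Counter2 is next.

Emit:
send_rows --plan '[[[0.65,0.003,0.77,0,0],[0.65,0.003,0.77,0,0],[0.65,0.003,0.77,0,0],[0.65,0.003,0.77,0,0],[0.65,0.003,0.77,0,0],[0.65,0.003,0.77,-0.2,0],[0.65,0.003,0.77,-0.33,0],[0.65,0.003,0.77,-0.365,0],[0.65,0.003,0.77,-0.365,0]]]'

```text
t: 8.23
tool_pos: [0.6346, 0.0409, 0.0478]
orientation: [-2.281, -2.158, 0.003]
force: [0.5, -0.7, -0.1]
opening: 0.0162
gripper_force: 0.0
```

Emit:
send_rows --plan '[[[0.65,-0.003,-0.06,0,0],[0.65,-0.007,-0.12,0,0],[0.65,-0.01,-0.18,0,0],[0.65,-0.013,-0.24,0,0],[0.65,-0.017,-0.3,0,0],[0.65,-0.02,-0.36,0,0],[0.65,-0.023,-0.42,0,0],[0.65,-0.027,-0.48,0,0],[0.65,-0.03,-0.54,0,0],[0.65,-0.033,-0.6,0,0],[0.65,-0.037,-0.66,0,0],[0.65,-0.04,-0.72,0,0],[0.65,-0.043,-0.78,0,0],[0.65,-0.047,-0.84,0,0],[0.65,-0.05,-0.92,0,0],[0.65,-0.05,-0.92,0,0],[0.65,-0.05,-0.92,0.15,0],[0.65,-0.05,-0.92,0.35,0],[0.65,-0.05,-0.8,0.365,0]]]'

```text
t: 9.82
tool_pos: [0.629, -0.1226, 0.1297]
orientation: [2.279, 2.148, 0.007]
force: [1.0, -0.3, 3.0]
opening: 0.0164
gripper_force: 0.0
```

```bash
python3 loc.py c
python3 - <<'E'
import cv2
p=cv2.imread("pics/c_side.png");cv2.imwrite("pics/s4.png",cv2.resize(p[160:340,120:380],None,fx=3,fy=3))
E
```

```text
top [126, 110, 7829] [266.7 232.8] [ 0.5705 -0.069   0.04  ]
top [14, 13, 134] [207.6 199.9] [0.654 0.088 0.04 ]
top [14, 15, 111] [269.3 236.6] [ 0.5607 -0.076   0.04  ]
side [17, 15, 150] [155.8 185.5] [ 0.9137 -0.1223  0.04  ]
side [11, 10, 77] [273.8 183.7] [ 0.6824 -0.2543  0.04  ]
side [34, 26, 415] [285.1 224.3] [ 0.5867 -0.1101  0.04  ]
side [26, 39, 653] [245.6 276.3] [0.5777 0.0601 0.04  ]
side [21, 17, 285] [195.6 274.9] [0.6515 0.0935 0.04  ]
side [22, 19, 327] [298.2 288.1] [0.4904 0.0477 0.04  ]
9.9167 [ 0.62753678 -0.11662769  0.12538168] [-0.0103848   0.46484451 -0.21067352]
```

View pics/s4.png

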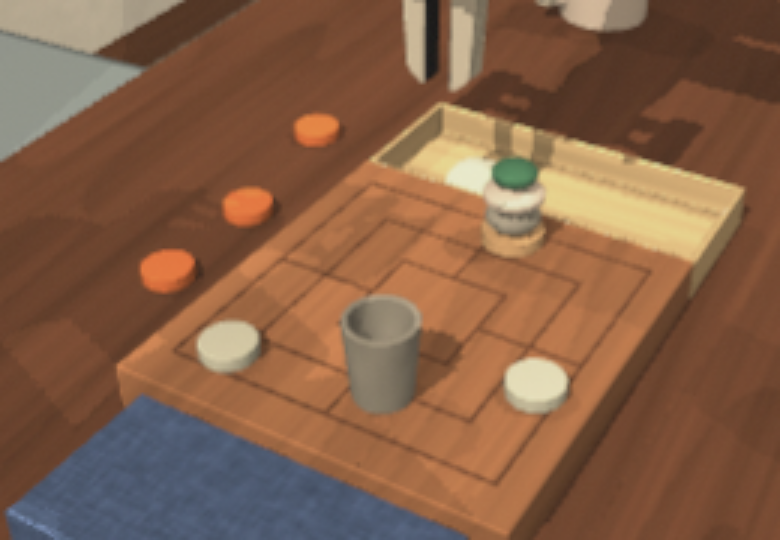

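Both counters are in the tray, seen near crop (470,177). Counter3 is next.

Emit:
send_rows --plan '[[[0.65,0.15,0.95,0,0],[0.65,0.15,0.95,0,0],[0.65,0.15,0.95,0,0],[0.65,0.15,0.95,0,0],[0.65,0.15,0.95,0,0],[0.65,0.15,0.95,0,0]]]'

```text
t: 10.42
tool_pos: [0.655, 0.0773, 0.1209]
orientation: [-2.276, -2.163, -0.001]
force: [-0.2, 0.3, 0.4]
opening: 0.0164
gripper_force: 0.0
```

Emit:
send_rows --plan '[[[0.65,0,0.295,0,0],[0.65,0,0.295,0,0],[0.65,0,0.295,0,0],[0.65,0,0.295,-0.2,0],[0.65,0,0.295,-0.33,0],[0.65,0,0.295,-0.365,0],[0.65,0,0.295,-0.365,0]]]'

```text
t: 11.0
tool_pos: [0.6543, 0.1294, 0.0478]
orientation: [-2.282, -2.157, 0.004]
force: [-0.5, 0.4, 0.7]
opening: 0.0163
gripper_force: 0.0
```

Emit:
send_rows --plan '[[[0.65,0,-0.06,0,0],[0.65,0,-0.12,0,0],[0.65,0,-0.18,0,0],[0.65,0,-0.24,0,0],[0.65,0,-0.3,0,0],[0.65,0,-0.36,0,0],[0.65,0,-0.42,0,0],[0.65,0,-0.48,0,0],[0.65,0,-0.54,0,0],[0.65,0,-0.6,0,0],[0.65,0,-0.66,0,0],[0.65,0,-0.72,0,0],[0.65,0,-0.78,0,0],[0.65,0,-0.84,0,0],[0.65,0,-0.9,0,0]]]'

```text
t: 12.25
tool_pos: [0.6552, -0.0503, 0.0486]
orientation: [-2.282, -2.159, -0.0]
force: [-0.3, 0.5, 0.3]
opening: 0.016
gripper_force: 0.1
```

Emit:
send_rows --plan '[[[0.65,0,-0.06,0,0],[0.65,0,-0.12,0,0],[0.65,0,-0.18,0,0],[0.65,0,-0.24,0,0],[0.65,0,-0.3,0,0],[0.65,0,-0.36,0,0],[0.65,0,-0.42,0,0],[0.65,0,-0.465,0,0],[0.65,0,-0.465,0,0],[0.65,0,-0.465,0.15,0],[0.65,0,-0.465,0.35,0],[0.65,0,-0.4,0.365,0]]]'

```text
t: 13.25
tool_pos: [0.6587, -0.1317, 0.1296]
orientation: [2.278, 2.151, 0.007]
force: [1.6, -0.1, 2.3]
opening: 0.0165
gripper_force: 0.0
```

```bash
python3 loc.py d
python3 - <<'E'
import cv2
p=cv2.imread("pics/d_side.png");cv2.imwrite("pics/s5.png",cv2.resize(p[160:340,120:380],None,fx=3,fy=3))
E
```

```text
top [126, 110, 8246] [265.8 237.2] [ 0.5588 -0.067   0.04  ]
side [17, 15, 151] [155.8 185.5] [ 0.9138 -0.1225  0.04  ]
side [46, 29, 561] [279.9 221.4] [ 0.5999 -0.1147  0.04  ]
side [26, 39, 650] [245.7 276.4] [0.5776 0.0602 0.04  ]
side [22, 19, 327] [298.2 288.1] [0.4904 0.0477 0.04  ]
13.35 [ 0.65734054 -0.12809185  0.12508725] [ 0.08169081  0.10149548 -0.57458294]
```

View pics/s5.png

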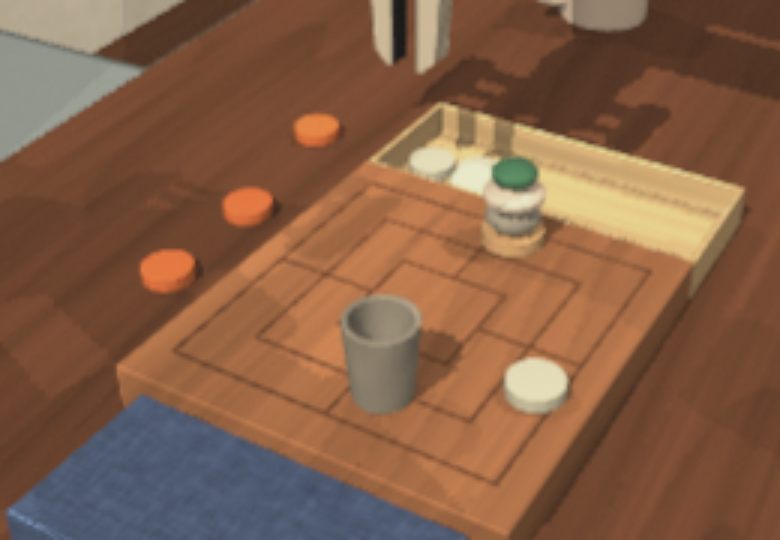

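Emit:
send_rows --plan '[[[0.65,0,0,0.15,0],[0.65,-0.805,0.9,0.15,0],[0.65,-0.805,0.9,0.15,0],[0.65,-0.805,0.9,0.15,0],[0.65,-0.805,0.9,0.15,0],[0.65,-0.805,0.9,0.15,0],[0.65,-0.805,0.9,0.15,0],[0.65,-0.805,0.9,0.15,0],[0.65,-0.805,0.9,0.15,0]]]'

```text
t: 14.1
tool_pos: [0.4925, 0.052, 0.1503]
orientation: [-2.278, -2.162, 0.003]
force: [0.0, 0.1, 0.2]
opening: 0.0166
gripper_force: 0.0
```

Emit:
send_rows --plan '[[[0.65,0,0.165,0,0],[0.65,0,0.165,0,0],[0.65,0,0.165,-0.15,0],[0.65,0,0.165,-0.35,0],[0.65,0,0.165,-0.48,0],[0.65,0,0.165,-0.515,0],[0.65,0,0.165,-0.515,0]]]'

```text
t: 14.68
tool_pos: [0.494, 0.0828, 0.0478]
orientation: [-2.282, -2.157, 0.004]
force: [-0.9, -0.3, -0.4]
opening: 0.016
gripper_force: 0.0
```

Emit:
send_rows --plan '[[[0.65,-0.002,-0.06,0,0],[0.65,-0.004,-0.12,0,0],[0.65,-0.006,-0.18,0,0],[0.65,-0.008,-0.24,0,0],[0.65,-0.01,-0.3,0,0],[0.65,-0.012,-0.36,0,0],[0.65,-0.014,-0.42,0,0],[0.65,-0.016,-0.48,0,0],[0.65,-0.018,-0.54,0,0],[0.65,-0.02,-0.6,0,0],[0.65,-0.022,-0.66,0,0],[0.65,-0.024,-0.72,0,0]]]'

```text
t: 15.68
tool_pos: [0.4894, -0.0613, 0.0487]
orientation: [2.282, 2.159, 0.0]
force: [0.2, -0.5, 0.1]
opening: 0.0161
gripper_force: 0.1
```

Emit:
send_rows --plan '[[[0.65,-0.002,-0.06,0,0],[0.65,-0.004,-0.12,0,0],[0.65,-0.006,-0.18,0,0],[0.65,-0.008,-0.24,0,0],[0.65,-0.01,-0.3,0,0],[0.65,-0.012,-0.36,0,0],[0.65,-0.012,-0.4,0,0],[0.65,-0.012,-0.4,0,0],[0.65,-0.012,-0.4,0.2,0],[0.65,-0.012,-0.4,0.4,0],[0.65,-0.012,-0.4,0.8,0],[0.65,-0.012,-0.4,0.8,0],[0.65,-0.3,0.3,0.9,0],[0.65,-0.3,0.6,0.9,0],[0.65,-0.3,0.9,0.9,0],[0.65,-0.3,0.9,0.9,0],[0.65,-0.3,0.9,0.9,0],[0.65,-0.3,0.9,0.9,0]]]'

```text
t: 17.18
tool_pos: [0.432, 0.1034, 0.228]
orientation: [2.282, 2.158, 0.001]
force: [1.4, 0.7, -0.9]
opening: 0.0164
gripper_force: 0.0
```

Emit:
send_rows --plan '[[[0.65,0,1,0,0],[0.65,0,1,0,0],[0.65,0,1,0,0],[0.65,0,1,0,0],[0.65,0,1,0,0],[0.65,0,1,0,0]]]'

```text
t: 17.68
tool_pos: [0.4318, 0.307, 0.2272]
orientation: [-2.276, -2.163, -0.001]
force: [-0.0, -0.7, -0.4]
opening: 0.0162
gripper_force: 0.0
```

```bash
python3 loc.py e
python3 - <<'E'
import cv2,numpy as np
p=cv2.imread("pics/e_side.png");t=cv2.imread("pics/e_top.png")
a=cv2.resize(p[160:340,180:380],(500,450));b=cv2.resize(t[175:325,255:335],(240,450));cv2.imwrite("pics/s6.png",np.hstack([a,b]))
E
```

```text
top [31, 83, 1389] [308.7 230.4] [ 0.5788 -0.1769  0.04  ]
top [16, 16, 164] [208.  232.2] [0.5686 0.0826 0.04  ]
top [5, 12, 42] [297.1 230.9] [ 0.5768 -0.147   0.04  ]
top [15, 15, 178] [270.8 234.7] [ 0.5655 -0.0797  0.04  ]
top [7, 27, 117] [295.6 260.2] [ 0.5013 -0.1445  0.04  ]
side [119, 63, 5457] [257.5 204.4] [ 0.6706 -0.1534  0.04  ]
side [18, 11, 72] [180.3 194.8] [ 0.8385 -0.1128  0.04  ]
side [24, 19, 278] [158.2 221.9] [ 0.809  -0.0045  0.04  ]
side [18, 9, 68] [218.3 262. ] [0.6372 0.0486 0.04  ]
side [12, 15, 66] [292.5 274.8] [0.5115 0.0225 0.04  ]
side [21, 51, 735] [221.5 294.5] [0.5892 0.114  0.04  ]
side [88, 38, 916] [330.8 301.9] [0.4341 0.054  0.04  ]
side [30, 27, 615] [265.7 308.5] [0.5153 0.1102 0.04  ]
17.7833 [0.43233291 0.30277036 0.22708078] [0.15782831 0.19403282 0.29256023]
```

View pics/s6.png

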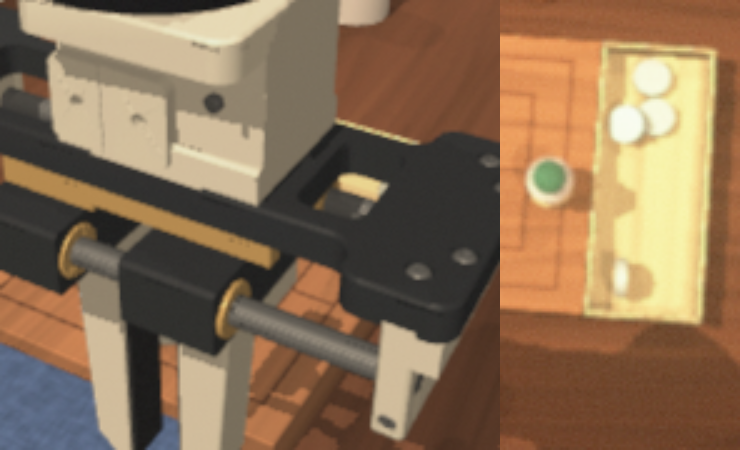

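In the top view all four counters are in the tray. Counter1 is at crop (620,278), standing or leaning on its edge. The stack and the candle have not moved. I'll let some time pass and confirm everything is at rest.

Emit:
send_rows --plan '[[[0.65,0,0.3,0,0],[0.65,0,0.3,0,0],[0.65,0,0.3,0,0],[0.65,0,0.3,0,0],[0.65,0,0.3,0,0],[0.65,0,0.3,0,0],[0.65,0,0.3,0,0],[0.65,0,0.3,0,0],[0.65,0,0.3,0,0],[0.65,0,0.3,0,0],[0.65,0,0.3,0,0],[0.65,0,0.3,0,0]]]'

```text
t: 18.78
tool_pos: [0.4325, 0.3622, 0.2276]
orientation: [2.282, 2.159, -0.0]
force: [0.6, -0.6, -0.7]
opening: 0.0161
gripper_force: 0.0
```

Run:
```python
from h import *
import cv2
a=cv2.imread("pics/e_top.png")
b,_=viewer.read_camera("top");cv2.imwrite("pics/f_top.png",b)
k=lambda i:cv2.resize(i[180:290,280:335],(330,600),interpolation=cv2.INTER_CUBIC)
print("max diff in tray",np.abs(a.astype(int)-b)[185:285,288:328].max(), np.abs(a.astype(int)-b)[180:225,405:450].max())
cv2.imwrite("pics/s7.png",np.hstack([k(a),k(b)]))
```

```text
max diff in tray 44 15
```

View pics/s7.png

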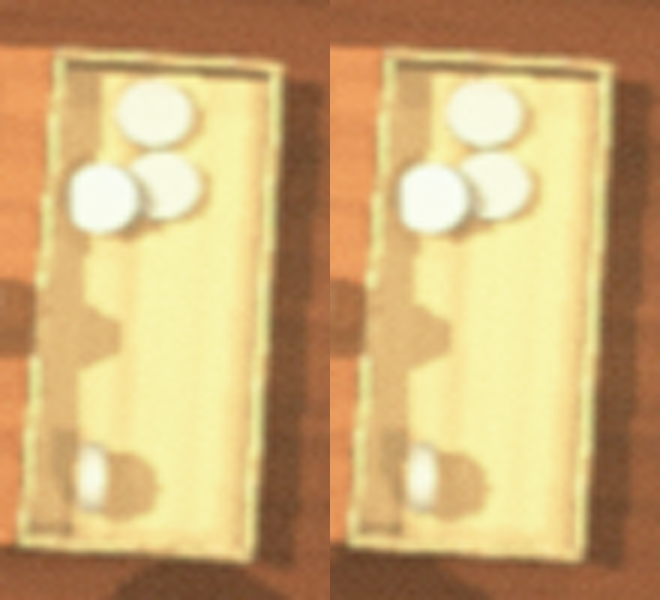

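The left and right frames, 1.1 s apart, match. Three counters lie at the top of the tray and counter1 stands still on its edge at (93,477). It is well inside the walls, and its centre is about 21 mm up, below the 28 mm limit.

```bash
python3 -c "
from plant import order
print(order.close_job())"
```

```text
the job is handed in; nothing more can be done
None
```

I swept all four counters into the tray with the fingertips and handed the job in at about 19 s; the stack, candle and mug looked unmoved in the last pictures, counter1 rests on its edge inside the tray, and no verdict came back.

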